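# Load the gas analysers, shut and purge the exposure chamber, switch the supply on

### The arm

A 7-joint arm with a two-finger parallel gripper is mounted at the origin on the work surface. World frame = base frame: x ahead of the robot, y to its left, z up, the work surface at z = 0. Lengths are in m, angles in rad, forces in N, time in s.
With the tool pointing down it reaches from about 0.35 to 0.9 m from the base axis. Payload 19.9 kg.
Tool frame: the origin (TCP) lies between the finger pads; the fingertips stand 8 mm ahead of it and the grasp point (between the pads) lies 11 mm behind it; z points along the fingers, y is the line along which they close (so a half turn about z gives the same grasp; the last joint's range is limited). The gripper opens to 85 mm and grips with 20 to 120 N. Pads are 22 mm wide; open, the fingers measure 114 mm over their backs; the gripper's body (76 mm by 85 mm) begins 54 mm behind the grasp point. The pads swing forward as they close: fully open they stand 13 mm farther back than shut.
Start: joints at [1.252, 0.417, -0.01, 1.614, 0.005, 1.111, -0.053], TCP at [0.171, -0.601, 0.239] pointing down, gripper open.
Joint ranges: [-2.81, 2.81], [-0.39, 2.02], [-1.27, 1.25], [0.06, 2.57], [-1.19, 4.33], [0.19, 2], [-2.82, 2.82]. Speed limits (rad/s): [1.89, 1.89, 2.39, 2.39, 3.01, 3.01, 3.01].

### API

Orientations are given as a unit quaternion [w, x, y, z].
In Python, from bench import ctrl, grip, inverse_kinematics, grab_frame, workorder, telemetry gives the robot as it stands. Calls block until the motion is done:
- ctrl.move_pose(position, orientation): joint-space move of the TCP to a pose.
- ctrl.servo_line(position, frame=None, rate=0.15, threshold=None): straight line of the TCP; frame=None keeps the orientation; rate is the mean speed in m/s. With threshold (N) it stops when the force on the tool has changed by that much, and returns True; else False.
- ctrl.movej(angles): joint-space move.
- grip(opening, grip_force=None): finger opening in m; grip_force is the grip in N (None keeps the last); returns when the fingers have stopped.
- ctrl.wait(seconds).
- inverse_kinematics(position, orientation): joint angles nearest the present ones, or None.
- grab_frame(name): name is "scene" or "side" or "wrist"; returns a dict with "img" (420x560x3 uint8, blue, green, red), "fx", "fy", "cx", "cy" (pixels), "R" (3x3) and "t" (3): a world point X has camera coordinates R X + t. Camera axes: x right, y down, z forward; pixel columns grow to the right and rows downward; lengths in m; the calibration is good to about 2 mm. The wrist camera is an equidistant fisheye: a pixel r from the principal point sees the ray r / f radians off the axis. A picture is of the moment at which its call begins. There is no depth.
A pose or a line that the arm cannot do raises ctrl.MotionError and nothing moves.
- workorder.hand_in(): hands the job in, once; it reports no verdict.
Readings, each from a call of its own:
- telemetry.get_time_s(): time.
- telemetry.get_qpos(): joint angles.
- telemetry.get_joint_vel(): joint speeds.
- telemetry.get_effort(): joint torques, N m.
- telemetry.get_ee_pos(): TCP position.
- telemetry.get_eef_rot(): TCP orientation.
- telemetry.get_force(): force on the tool from outside, world axes, zero at the start.
- telemetry.get_moment(): the same for the moment, N m.
- telemetry.get_finger_gap(): finger opening in m.
Only numpy, scipy, OpenCV 4.12 (cv2) and the standard library are available. Lean on these libraries where they do the work, as an engineer would, in place of code of your own. Each camera call takes 0.05 s, during which the arm holds its last target. There are 200 camera calls.

### The job

Lay every hand-held analyser flat in the exposure chamber, side by side, screen up and nozzle towards the hinge side; the gas supply must be off (push-push button out) whenever an analyser is in the open chamber, so feel which way the button stands before loading and click it out if it is latched in. Then shut the lid fully, press the purge pedal right down to its stop and keep it there for one second, let it spring back up, and only after that click the supply button so that it stays latched in. Leave the jar, the green eraser and the pen pot where they are.

Things in the scene. Friction and masses are not known exactly. Their poses are not given: they have to be found in the camera images.
- chamber: the exposure chamber: a fixed open-topped aluminium box, outside 210 (its x) x 330 (its y) x 50 mm high, walls and floor 5 mm thick, so 200 x 320 mm inside, its inner floor 5 mm above the bench; no dividers; takes four analysers side by side, 80 mm apart. Origin: centre of its underside. Its +x points away from the robot to the hinge side, where a pipe with brass nozzles runs outside the far wall
- lid (a joint): opening angle of the chamber's clear plastic lid (210 x 330 x 6 mm, 0.3 kg), hinged along the top of the chamber's far wall: 0 is shut, about 1.6 is standing upright as found. The hinge is stiff: the lid stays at any angle and needs about 3 N at its edge to swing; it goes down by its own hinge arc only, nothing latches it
- lid_handle (a point): middle of the lid's dark steel bar handle: a round bar along the chamber's y, 100 mm long, 180 mm from the hinge line and standing 35 mm clear off the lid's outer face (30 mm from the lid's free edge); in the frame of the hinge it lies at x -180, z +41 mm when shut
- lid_hinge (a point): middle of the lid's hinge line (50.5 mm above the bench); the lid turns about the chamber's y axis here, its free edge swinging up and away from the robot as it opens
- console: the gas supply switch box: a fixed grey box 110 x 110 mm, its top 58 mm above the bench, with one round black push button (diameter 36 mm) in the middle of its top inside a low black collar (diameter 50 mm, top 62 mm above the bench). Origin: centre of its underside on the bench, straight below the button's axis. It may stand in either of two places, swapped with the pedal
- button_axis (a point): point on the button's axis, on the switch box's top 58 mm above the bench (fixed). Push-push: a press right down (13 mm in, to its stop) and release swaps OUT (supply off, top 84 mm above bench) and IN (on, latched 7 mm in, top 77 mm); under 8 mm in changes nothing. Starts in either; no reading of it (joint 'button', m in) is given: feel its height. 2 N moves it under 1 mm; right down takes 5 N
- pedal (a joint): angle of the purge pedal: 0 is up as its spring holds it, 0.26 rad is right down on its stop. The pedal is a dark steel treadle 145 x 70 mm, hinged at its far (+x) end 20 mm above the bench on a fixed grey base plate 170 x 86 mm; pressing the near end down takes 4 N at first and 8 N at the stop
- pedal_pad (a point): the middle of the pedal's black rubber tread, on its upper surface, 115 mm from the hinge; it stands about 54 mm above the bench when up and 25 mm when on the stop
- analyser0_mid (a point): centre (half-way up) of analyser 0: a hand-held gas analyser, a black block 124 x 44 mm and 32 mm thick, 180 g, lying flat on its back with its screen and keys up; the frame's x points along it to the grey nozzle, y across its 44 mm width, z up out of the screen. All analysers are alike. Absent (None) in some runs
- analyser0_nose (a point): tip of the grey nozzle (diameter 18 mm) at the screen end of analyser 0, 71 mm ahead of its centre
- analyser0: analyser 0: origin at the centre of its underside, 16 mm below its centre, same axes
- analyser1_mid (a point): centre (half-way up) of analyser 1: a hand-held gas analyser, a black block 124 x 44 mm and 32 mm thick, 180 g, lying flat on its back with its screen and keys up; the frame's x points along it to the grey nozzle, y across its 44 mm width, z up out of the screen. All analysers are alike. Absent (None) in some runs
- analyser1_nose (a point): tip of the grey nozzle (diameter 18 mm) at the screen end of analyser 1, 71 mm ahead of its centre
- analyser1: analyser 1: origin at the centre of its underside, 16 mm below its centre, same axes
- analyser2_mid (a point): centre (half-way up) of analyser 2: a hand-held gas analyser, a black block 124 x 44 mm and 32 mm thick, 180 g, lying flat on its back with its screen and keys up; the frame's x points along it to the grey nozzle, y across its 44 mm width, z up out of the screen. All analysers are alike. Absent (None) in some runs
- analyser2_nose (a point): tip of the grey nozzle (diameter 18 mm) at the screen end of analyser 2, 71 mm ahead of its centre
- analyser2: analyser 2: origin at the centre of its underside, 16 mm below its centre, same axes
- analyser3_mid (a point): centre (half-way up) of analyser 3: a hand-held gas analyser, a black block 124 x 44 mm and 32 mm thick, 180 g, lying flat on its back with its screen and keys up; the frame's x points along it to the grey nozzle, y across its 44 mm width, z up out of the screen. All analysers are alike. Absent (None) in some runs
- analyser3_nose (a point): tip of the grey nozzle (diameter 18 mm) at the screen end of analyser 3, 71 mm ahead of its centre
- analyser3: analyser 3: origin at the centre of its underside, 16 mm below its centre, same axes
- vial: bystander, not to be disturbed: a small white-labelled glass jar with a red cap, diameter 36 mm, 70 mm tall, standing on the bench. Origin: centre of its underside
- eraser: bystander, not to be disturbed: a pale green rounded block, 75 x 50 x 22 mm. Origin: centre of its underside
- pen_pot: bystander, not to be disturbed: an empty white plastic cup, diameter 70 mm, 95 mm tall. Origin: centre of its underside
Mind the look-alikes: they are no part of the job. Leave any yellow look-alike of the analyser1 alone. Leave any red look-alike of the analyser0 alone.

How it is judged:
On the way, in this order (a step that is already met when the one before it is completed fails the run):
1. all analysers lie in the chamber, flat, nozzles to the hinge side, with the supply button out (x of analyser0_mid in the frame of chamber between -0.09 and 0.09 m and y of analyser0_mid in the frame of chamber between -0.155 and 0.155 m and z of each of analyser0_mid, analyser1_mid, analyser2_mid, analyser3_mid in the frame of chamber below 0.03 m and angle between each of analyser0_mid, analyser1_mid, analyser2_mid, analyser3_mid's own z axis and vertical below 0.15 rad and angle between the x axis of each of analyser0_mid, analyser1_mid, analyser2_mid, analyser3_mid and the x axis of chamber, either way round below 0.45 rad and x of each of analyser0_nose, analyser1_nose, analyser2_nose, analyser3_nose in the frame of chamber above 0 m and x of analyser1_mid in the frame of chamber between -0.09 and 0.09 m and y of analyser1_mid in the frame of chamber between -0.155 and 0.155 m and x of analyser2_mid in the frame of chamber between -0.09 and 0.09 m and y of analyser2_mid in the frame of chamber between -0.155 and 0.155 m and x of analyser3_mid in the frame of chamber between -0.09 and 0.09 m and y of analyser3_mid in the frame of chamber between -0.155 and 0.155 m and value of joint button below 0.0025 m), for 0.2 s.
2. the lid is shut over them (all of step 1 and value of joint lid below 0.04 rad), for 0.2 s.
3. the pedal is held down on its stop with the lid shut (value of joint lid below 0.04 rad and value of joint button below 0.0025 m and value of joint pedal above 0.235 rad), for 0.5 s.
4. the pedal is up again, the supply still off (value of joint lid below 0.04 rad and value of joint button below 0.0025 m and value of joint pedal below 0.05 rad), for 0.1 s.
5. the supply button is latched in (value of joint lid below 0.04 rad and value of joint pedal below 0.05 rad and value of joint button between 0.005 and 0.0095 m), for 0.3 s.
At the end, for the whole second after the job is handed in: Every analyser present lies at rest on the chamber floor (centre under 30 mm up), screen up within 0.15 rad, within 0.45 rad of the chamber's x, nozzle in the hinge half; lid under 0.04 rad, pedal under 0.05 rad, button latched in at 5 to 9.5 mm (all of step 5 and x of analyser0_mid in the frame of chamber between -0.09 and 0.09 m and y of analyser0_mid in the frame of chamber between -0.155 and 0.155 m and z of each of analyser0_mid, analyser1_mid, analyser2_mid, analyser3_mid in the frame of chamber below 0.03 m and angle between each of analyser0_mid, analyser1_mid, analyser2_mid, analyser3_mid's own z axis and vertical below 0.15 rad and angle between the x axis of each of analyser0_mid, analyser1_mid, analyser2_mid, analyser3_mid and the x axis of chamber, either way round below 0.45 rad and x of each of analyser0_nose, analyser1_nose, analyser2_nose, analyser3_nose in the frame of chamber above 0 m and x of analyser1_mid in the frame of chamber between -0.09 and 0.09 m and y of analyser1_mid in the frame of chamber between -0.155 and 0.155 m and x of analyser2_mid in the frame of chamber between -0.09 and 0.09 m and y of analyser2_mid in the frame of chamber between -0.155 and 0.155 m and x of analyser3_mid in the frame of chamber between -0.09 and 0.09 m and y of analyser3_mid in the frame of chamber between -0.155 and 0.155 m and linear speed of each of analyser0, analyser1, analyser2, analyser3 below 0.02 m/s); the robot touches nothing.
It fails at once if an analyser is in the chamber with the lid open while the supply button is in (value of joint lid above 0.3 rad and value of joint button above 0.005 m and ((x of analyser0_mid in the frame of chamber between -0.09 and 0.09 m and y of analyser0_mid in the frame of chamber between -0.155 and 0.155 m and z of analyser0_mid in the frame of chamber below 0.045 m) or (x of analyser1_mid in the frame of chamber between -0.09 and 0.09 m and y of analyser1_mid in the frame of chamber between -0.155 and 0.155 m and z of analyser1_mid in the frame of chamber below 0.045 m) or (x of analyser2_mid in the frame of chamber between -0.09 and 0.09 m and y of analyser2_mid in the frame of chamber between -0.155 and 0.155 m and z of analyser2_mid in the frame of chamber below 0.045 m) or (x of analyser3_mid in the frame of chamber between -0.09 and 0.09 m and y of analyser3_mid in the frame of chamber between -0.155 and 0.155 m and z of analyser3_mid in the frame of chamber below 0.045 m))).
It fails at once if the jar, eraser or pen pot is pushed more than 40 mm away (distance of any of vial, eraser, pen_pot from where it was at the start of the episode above 0.04 m).
It fails at once if the jar or pen pot is knocked over (angle between any of vial, pen_pot's own z axis and vertical above 0.6 rad).
Of analyser0, analyser1, analyser2, analyser3 only 2 to 4 are there at a start; the rules pass over those that are not, and their reading is None.
At some moment in a run one of analyser0, analyser1, analyser2, analyser3 may be knocked a few centimetres aside while the robot is not near it.
Once in a run the grip may slacken for a moment while it holds something.
It also fails if it takes over 210 s, if anything falls off the work surface, if the arm or the gripper's body presses on something with over 40 N, if the wrist force passes 120 N, or if a joint passes its speed limit or range.

## Working session

There is one attempt and no reset: what is moved stays moved. The work goes in short steps, each a Python script; the robot and the scene stay as the last script left them, time stands still between calls to the robot, and variables do not carry over. Pictures are saved under pics/ and viewed, on a budget of 14 in all, crops included, one or two more only if the job needs it, and the job is handed in when it is done.

```bash
ls; mkdir -p pics
python3 - <<'E'
from bench import *
import cv2, numpy as np
for n in ("scene","side"):
    f=grab_frame(n); cv2.imwrite(f"pics/{n}0.png",f["img"])
    print(n,f["fx"],f["cx"],f["cy"],np.round(f["R"],3).tolist(),np.round(f["t"],3).tolist())
print(telemetry.get_time_s(),telemetry.get_ee_pos(),telemetry.get_eef_rot(),telemetry.get_force())
E
```

```text
pics
scene 480.61844349666006 269.7055194277986 210.1112812538358 [[-0.826, 0.564, -0.007], [0.34, 0.487, -0.804], [-0.45, -0.666, -0.594]] [0.574, -0.052, 1.366]
side 398.0564302102782 284.81472315505874 205.75039927234084 [[-0.876, -0.483, 0.004], [-0.28, 0.5, -0.82], [0.393, -0.719, -0.573]] [0.431, 0.307, 0.885]
0.1 [ 0.17129765 -0.60075571  0.23872683] [-5.34417486e-04  9.90369380e-01  1.38449232e-01 -1.25750139e-04] [-0.56918748 -0.19290288 -0.11247102]
```

View pics/scene0.png

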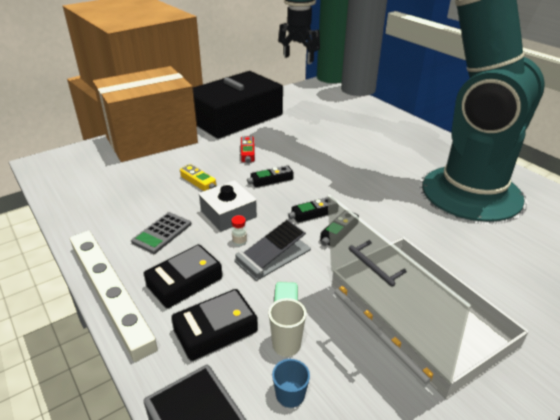

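View pics/side0.png

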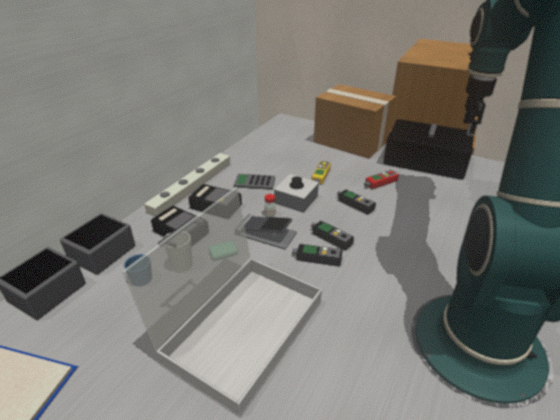

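Three black analysers are visible. In the scene view they are at about (271,176), (313,209) and (340,228), and the red and yellow ones are decoys. The console is near (228,200) and the pedal near (273,245). The chamber is on the right with its lid upright. Next I'll cast rays from these pixels.

```bash
cat > h.py <<'E'
from bench import *
import cv2, numpy as np
from scipy.spatial.transform import Rotation as Rn
def ray(f,u,v,fish=False):
    R=np.array(f["R"]);t=np.array(f["t"])
    d=np.array([(u-f["cx"])/f["fx"],(v-f["cy"])/f["fy"],1.])
    if fish:
        r=np.hypot(d[0],d[1]); d=np.array([d[0]/r*np.sin(r),d[1]/r*np.sin(r),np.cos(r)]) if r>1e-9 else np.array([0,0,1.])
    return -R.T@t, R.T@d
def plane(f,u,v,z,fish=False):
    o,d=ray(f,u,v,fish); return o+d*(z-o[2])/d[2]
def tri(a,b):
    (o1,d1),(o2,d2)=a,b
    s=np.linalg.lstsq(np.c_[d1,-d2],o2-o1,rcond=None)[0]
    p,q=o1+s[0]*d1,o2+s[1]*d2
    return (p+q)/2,np.linalg.norm(p-q)
def down(yaw):
    """tool pointing down; the closing axis (tool y) at angle yaw from world x"""
    y=np.array([np.cos(yaw),np.sin(yaw),0]);z=np.array([0,0,-1.]);x=np.cross(y,z)
    q=Rn.from_matrix(np.c_[x,y,z]).as_quat(); return [q[3],q[0],q[1],q[2]]
E
python3 - <<'E'
from h import *
np.set_printoptions(precision=3,suppress=True)
S=grab_frame("scene");D=grab_frame("side")
print("rim side",*[plane(D,u,v,.05) for u,v in((255,262),(322,292),(238,403),(162,348))])
print("rim scene",*[plane(S,u,v,.05) for u,v in((404,241),(524,333))])
print("button",tri(ray(S,228,189),ray(D,297,180)), plane(S,227,190,.084),plane(D,297,180,.084))
print("tread",plane(S,288,236,.054),plane(D,276,224,.054))
for n,f in (("scene",S),("side",D)):
    hsv=cv2.cvtColor(f["img"],cv2.COLOR_BGR2HSV)
    m=((hsv[...,2]<70)).astype(np.uint8)
    k,_,st,c=cv2.connectedComponentsWithStats(m)
    for i in range(1,k):
        if 150<st[i,4]<2500:
            pt=np.argwhere(_==i)[:,::-1].astype(float); w=np.array([plane(f,*p,.025)[:2] for p in pt])
            cov=np.cov(w.T);e,v=np.linalg.eigh(cov);print(n,c[i].round(),st[i,4],w.mean(0),np.sqrt(e)*3.46,np.degrees(np.arctan2(*v[::-1,1])))
E
```

```text
rim side [0.545 0.063 0.05 ] [0.351 0.073 0.05 ] [0.373 0.392 0.05 ] [0.574 0.372 0.05 ]
rim scene [0.37  0.078 0.05 ] [0.385 0.392 0.05 ]
button (array([ 0.616, -0.306,  0.079]), np.float64(0.0015119541504901805)) [ 0.624 -0.296  0.084] [ 0.613 -0.301  0.084]
tread [ 0.583 -0.087  0.054] [ 0.575 -0.098  0.054]
scene [490. 106.] 1914 [-0.493 -0.298] [0.152 0.385] -148.21998563116102
scene [540. 158.] 238 [-0.29   0.023] [0.048 0.096] 55.13300320172691
scene [271. 178.] 390 [ 0.449 -0.354] [0.056 0.123] 161.35120719736327
scene [455. 194.] 1275 [ 0.084 -0.   ] [0.145 0.191] 121.0113217775349
scene [227. 193.] 185 [ 0.592 -0.361] [0.037 0.065] 61.41573546170676
scene [211. 214.] 213 [ 0.674 -0.3  ] [0.021 0.112] 84.44442536376867
scene [309. 213.] 377 [ 0.461 -0.16 ] [0.055 0.097] 161.84222359661598
scene [284. 235.] 589 [ 0.568 -0.124] [0.062 0.09 ] -151.7218940378524
scene [180. 283.] 1794 [ 0.849 -0.121] [0.106 0.156] 157.56640166364414
scene [210. 332.] 2278 [0.86  0.035] [0.107 0.157] 150.44495632998886
side [200. 199.] 340 [ 0.878 -0.124] [0.068 0.13 ] 120.19568301527815
side [356. 203.] 281 [ 0.425 -0.351] [0.049 0.137] 165.31257928776475
side [536. 213.] 863 [-0.089 -0.577] [0.109 0.146] 161.74197468966807
side [164. 222.] 375 [0.894 0.026] [0.069 0.13 ] 116.62166599976784
side [ 94. 232.] 1043 [1.041 0.159] [0.109 0.13 ] 91.08075248008639
side [273. 225.] 343 [ 0.601 -0.122] [0.059 0.096] 58.03267875031108
side [332. 238.] 357 [ 0.423 -0.153] [0.048 0.137] 166.02233458259568
side [317. 257.] 395 [ 0.425 -0.056] [0.045 0.125] -168.7915305243276
side [ 35. 271.] 1514 [1.041 0.344] [0.11  0.131] 90.91478233514937
```

Run:
```python
from h import *
np.set_printoptions(precision=3,suppress=True)
ctrl.move_pose([0.43,-0.2,0.40],down(-np.pi/2))
a=grab_frame("wrist");cv2.imwrite("pics/w1.png",a["img"])
print(a["fx"],a["cx"],a["cy"],a["R"],a["t"],-np.array(a["R"]).T@a["t"])
ctrl.move_pose([0.40,0.2,0.40],down(-np.pi/2))
b=grab_frame("wrist")
cv2.imwrite("pics/w12.png",b["img"])
import pickle;pickle.dump((a,b),open("w.pkl","wb"))
print(telemetry.get_time_s(),telemetry.get_qpos())
```

```text
325.19226210127806 278.71597452717793 208.62188931677625 [[-0.002 -1.    -0.   ]
 [-0.96   0.002  0.28 ]
 [-0.28   0.001 -0.96 ]] [-0.201  0.331  0.652] [ 0.5   -0.202  0.533]
3.6083 [ 0.332 -0.01  -0.844  1.773 -0.008  1.376 -2.083]
```

View pics/w1.png

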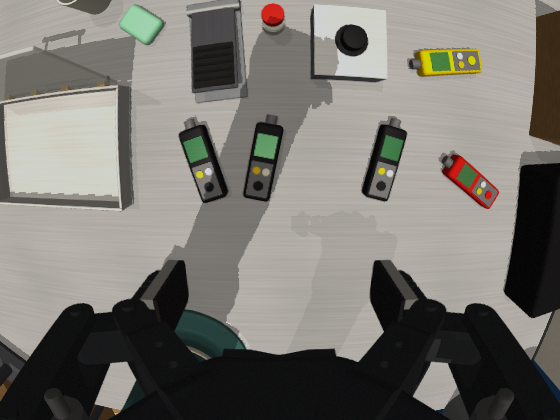

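View pics/w12.png

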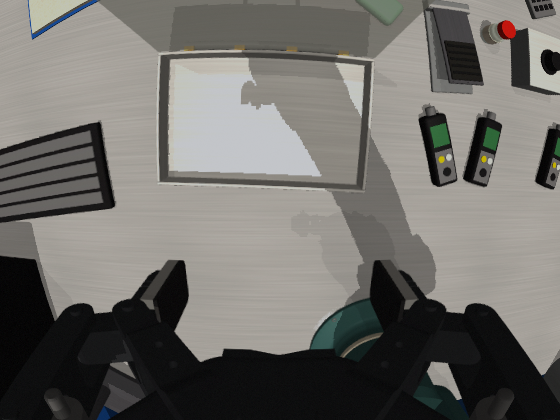

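```bash
cat >> h.py <<'E'
def analysers(f,xr=(.3,.6),yr=(-.5,.05)):
    """black analysers seen by the wrist camera: centre x, y and direction of the nozzle"""
    hsv=cv2.cvtColor(f["img"],cv2.COLOR_BGR2HSV)
    g=cv2.inRange(hsv,(45,90,40),(85,255,200)); k,_,st,c=cv2.connectedComponentsWithStats(g)
    m=((hsv[...,2]<75)|((hsv[...,1]>80)&(hsv[...,2]>40))).astype(np.uint8)
    m=cv2.morphologyEx(m,cv2.MORPH_CLOSE,np.ones((7,7)));out=[]
    for i in range(1,k):
        if st[i,4]<100: continue
        p=plane(f,*c[i],.032,True)[:2]
        if not(xr[0]<p[0]<xr[1] and yr[0]<p[1]<yr[1]): continue
        s=np.hypot(*(plane(f,c[i][0]+5,c[i][1],.032,True)-plane(f,*c[i],.032,True)))if 0 else np.linalg.norm(plane(f,c[i][0]+5,c[i][1],.032,True)[:2]-p)/5
        n=max(3,int(.027/s)); o=cv2.morphologyEx(m,cv2.MORPH_OPEN,cv2.getStructuringElement(cv2.MORPH_ELLIPSE,(n,n)))
        k2,l=cv2.connectedComponents(o); b=l[int(c[i][1]),int(c[i][0])]
        if b==0: continue
        w=np.array([plane(f,x,y,.032,True)[:2] for y,x in np.argwhere(l==b)])
        (cx,cy),sz,_=cv2.minAreaRect((w*1000).astype(np.float32)); ctr=np.array([cx,cy])/1000
        bx=cv2.boxPoints(((cx,cy),sz,_)); e=bx[1]-bx[0];e2=bx[2]-bx[1]; e=e if np.hypot(*e)>np.hypot(*e2) else e2
        if e@(p-ctr)<0:e=-e
        out.append((ctr,np.arctan2(e[1],e[0]),np.sort(sz)))
    return out
E
python3 - <<'E'
from h import *
import pickle
np.set_printoptions(precision=3,suppress=True)
a,b=pickle.load(open("w.pkl","rb"))
for r in analysers(a):print(r)
print('b');
for r in analysers(b):print(r)
P=np.array([plane(b,u,v,.05,True)[:2] for u,v in((160,54),(373,62),(364,190),(158,183))]);print(P,P.mean(0),cv2.minAreaRect((P*1000).astype(np.float32)))
Q=[plane(a,u,v,.05,True)[:2] for u,v in((124,86),(127,208))];print("a right rim",Q)
print("button",plane(a,352,38,.08,True),"tread",[plane(a,u,v,.054,True) for u,v in((215,66),(193,42),(233,42),(194,90),(237,88))])
print("pedal base/eraser/jar",[plane(a,u,v,0.02,True) for u,v in((142,25),(273,33))])
E
```

```text
(array([ 0.459, -0.182]), np.float32(2.9446177), array([43.331, 69.169]))
(array([ 0.439, -0.373]), np.float32(-0.23120531), array([ 49.357, 105.131]))
(array([ 0.457, -0.074]), np.float32(-2.846644), array([47.603, 63.307]))
b
(array([ 0.428, -0.07 ]), np.float32(0.3063081), array([ 52.105, 127.235]))
(array([ 0.431, -0.165]), np.float32(-0.21045151), array([ 58.793, 123.224]))
[[0.576 0.379]
 [0.559 0.056]
 [0.36  0.065]
 [0.373 0.39 ]] [0.467 0.222] ((465.72882080078125, 222.0937042236328), (325.1650695800781, 203.43234252929688), 86.90615844726562)
a right rim [array([0.561, 0.042]), array([0.361, 0.052])]
button [ 0.616 -0.304  0.08 ] tread [array([ 0.578, -0.109,  0.054]), array([ 0.618, -0.075,  0.054]), array([ 0.613, -0.135,  0.054]), array([ 0.543, -0.077,  0.054]), array([ 0.543, -0.141,  0.054])]
pedal base/eraser/jar [array([0.667, 0.024, 0.02 ]), array([ 0.635, -0.193,  0.02 ])]
```

Run:
```python
from h import *
import pickle
np.set_printoptions(precision=3,suppress=True)
a,b=pickle.load(open("w.pkl","rb"))
for F,r in (((195,127),(217,199)),((268,123),(257,198)),((393,127),(376,197))):
    p,q=plane(a,*F,.032,True)[:2],plane(a,*r,.032,True)[:2]; d=p-q; print((p+q)/2,np.hypot(*d),np.arctan2(d[1],d[0]))
ctrl.move_pose([0.616,-0.304,0.2],down(np.pi/2)); grip(0,20)
print(telemetry.get_qpos())
ctrl.servo_line([0.616,-0.304,0.11]); ctrl.wait(.3)
f0=telemetry.get_force()
hit=ctrl.servo_line([0.616,-0.304,0.075],rate=.015,threshold=2)
print(hit,telemetry.get_ee_pos(),f0,telemetry.get_force(),telemetry.get_finger_gap())
ctrl.servo_line([0.616,-0.304,0.11])
print(telemetry.get_time_s())
cv2.imwrite("pics/w2.png",grab_frame("wrist")["img"])
```

```text
[ 0.429 -0.087] 0.12052231508311348 0.259158391162721
[ 0.431 -0.176] 0.11976888417460348 -0.15475786036164346
[ 0.431 -0.372] 0.11744284074773265 -0.19209481196864325
[ 0.839  0.647 -0.649  1.462  0.407  1.169  1.698]
True [ 0.616 -0.304  0.091] [ 0.401  0.227 -0.053] [ 1.058 -0.753  2.099] 0.0002591940607209488
10.3
```

View pics/w2.png

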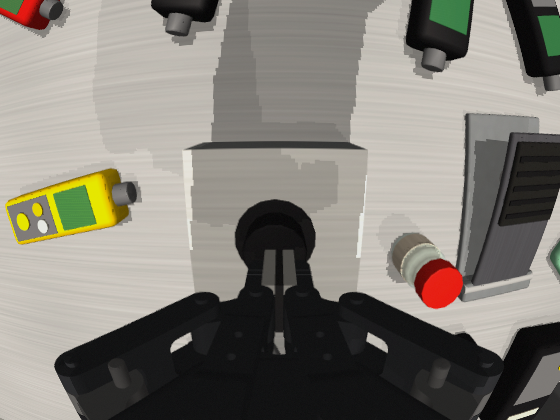

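The button made contact at tool z 0.091, which puts its top at about 83–84 mm, so it is out and the supply is off. Now the first pick.

```bash
python3 - <<'E'
s=open('h.py').read()
a=s.index("    m=((hsv"); b=s.index("    for i in range(1,k):")
s=s[:a]+'''    m=cv2.morphologyEx((hsv[...,2]<75).astype(np.uint8)|(g>0).astype(np.uint8),cv2.MORPH_CLOSE,np.ones((3,3)));out=[]
    cs,_h=cv2.findContours(m,cv2.RETR_EXTERNAL,cv2.CHAIN_APPROX_NONE); cv2.drawContours(m,[q for q in cs if cv2.contourArea(q)<25000],-1,1,-1)
'''+s[b:]
a=s.index("        s=np.hypot"); b=s.index("        n=max(")
s=s[:a]+"        s=np.linalg.norm(plane(f,c[i][0]+5,c[i][1],.032,True)[:2]-p)/5\n"+s[b:]
s+='''
CH=np.array([.466,.222]);CY=-.05
def ch(x,y):
    c,n=np.cos(CY),np.sin(CY); return CH+np.array([[c,-n],[n,c]])@[x,y]
def look(x,y,name,z=.24):
    ctrl.move_pose([x,y,z],down(np.pi/2)); f=grab_frame("wrist"); cv2.imwrite(f"pics/{name}.png",f["img"])
    r=analysers(f)
    for q in r: print("seen",np.round(q[0],3),round(float(q[1]),3),q[2].round())
    return min(r,key=lambda q:np.hypot(*(q[0]-[x,y]))) if r else None
'''
open('h.py','w').write(s)
E
python3 - <<'E'
from h import *
grip(.085,60)
print(look(.431,-.372,"c1"),telemetry.get_time_s())
E
```

```text
seen [ 0.406 -0.362] -0.236 [ 43. 122.]
seen [ 0.456 -0.191] 2.945 [54. 60.]
seen [ 0.425 -0.09 ] 0.323 [ 58. 127.]
(array([ 0.40610498, -0.36202911]), np.float32(-0.23608768), array([ 42.84011078, 122.19055939])) 12.1167
```

View pics/c1.png

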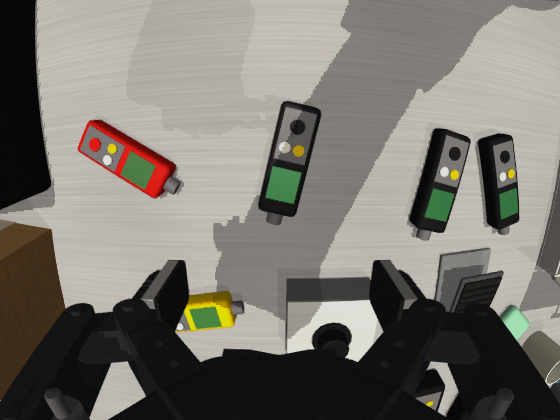

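Run:
```python
from h import *
np.set_printoptions(precision=3,suppress=True)
f=grab_frame("wrist"); print(telemetry.get_ee_pos(),-np.array(f["R"]).T@f["t"],np.array(f["R"]))
print("button",plane(f,333,338,.08,True))
for r in analysers(f): print(r)
S=grab_frame("scene")
hsv=cv2.cvtColor(S["img"],cv2.COLOR_BGR2HSV);m=(hsv[...,2]<70).astype(np.uint8)
k,l,st,c=cv2.connectedComponentsWithStats(m)
for i in range(1,k):
    if 200<st[i,4]<700: print(c[i],st[i,4])
```

```text
[ 0.432 -0.371  0.239] [ 0.361 -0.372  0.373] [[-0.001  1.     0.001]
 [ 0.96   0.001  0.278]
 [ 0.278  0.001 -0.96 ]]
button [ 0.599 -0.31   0.08 ]
(array([ 0.406, -0.362]), np.float32(-0.23280965), array([ 42.812, 122.044]))
(array([ 0.426, -0.185]), np.float32(-0.19851923), array([ 54.057, 120.902]))
(array([ 0.425, -0.089]), np.float32(0.3120249), array([ 58.181, 126.245]))
[280.374 177.592] 444
[211.124 214.33 ] 209
[309.401 212.838] 377
[283.775 234.983] 581
```

The scene blob for this analyser also shifted, from column 271 to 280. So it really was knocked, and its current position is (0.406, -0.362). Picking it there.

```bash
cat >> h.py <<'E'
def pick(p,th):
    q=down(th+np.pi/2)
    ctrl.move_pose([*p,.12],q); ctrl.servo_line([*p,.013],rate=.12)
    grip(.03,60); print("gap",telemetry.get_finger_gap())
    ctrl.servo_line([*p,.13],rate=.2); print("gap lifted",telemetry.get_finger_gap())
def place(slot):
    t=ch(-.015,slot); q=down(CY+np.pi/2)
    ctrl.servo_line([*t,.13],q,rate=.25); print("gap over",telemetry.get_finger_gap())
    ctrl.servo_line([*t,.05],rate=.12)
    hit=ctrl.servo_line([*t,.017],rate=.04,threshold=6); print("hit",hit,telemetry.get_ee_pos(),"gap",telemetry.get_finger_gap())
def release():
    p=telemetry.get_ee_pos(); grip(.07); ctrl.servo_line([p[0],p[1],.15],rate=.2)
E
python3 - <<'E'
from h import *
pick([.406,-.362],-.233); cv2.imwrite("pics/c2.png",grab_frame("wrist")["img"]); place(.1); print(telemetry.get_time_s())
cv2.imwrite("pics/c3.png",grab_frame("wrist")["img"])
E
```

```text
gap 0.043194989686802805
gap lifted 0.04325503783265823
gap over 0.043094615846498034
hit True [0.45571745 0.32245399 0.01862226] gap 0.04285924460473119
19.5333
```

View pics/c3.png

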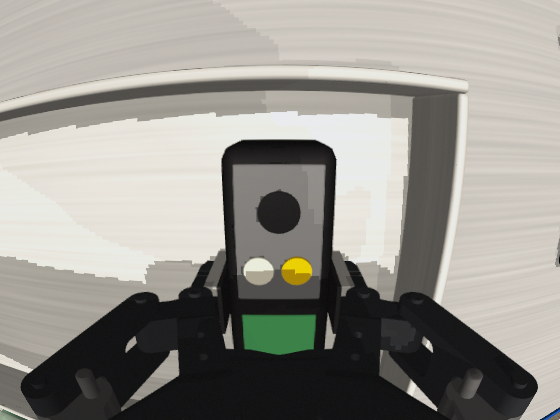

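The analyser is flat inside the chamber with its nozzle towards the hinge. Its rear end is at about row 140 and the near wall at row 80, so it clears the wall. I'll release it and do the next one.

Run:
```python
from h import *
release(); grip(.085)
r=look(.426,-.18,"b1"); r=look(r[0][0],r[0][1],"b2",.2)
if r[2][0]<62 and 108<r[2][1]<136 and abs(r[1])<.6:
    pick(r[0],r[1]); place(0.); print(telemetry.get_time_s())
    cv2.imwrite("pics/b3.png",grab_frame("wrist")["img"])
```

```text
seen [ 0.425 -0.082] 0.305 [ 46. 123.]
seen [ 0.427 -0.176] -0.206 [ 43. 123.]
seen [ 0.424 -0.082] 0.307 [ 46. 123.]
seen [ 0.427 -0.176] -0.205 [ 43. 122.]
gap 0.043158181894584174
gap lifted 0.043113442058871035
gap over 0.04317420464634221
hit True [0.45071673 0.22263963 0.01856304] gap 0.042879537686270945
29.3
```

Run:
```python
from h import *
release(); grip(.085)
r=look(.425,-.08,"a1",.2)
if r[2][0]<62 and 108<r[2][1]<136 and abs(r[1])<.6:
    pick(r[0],r[1]); place(-.1); release(); print(telemetry.get_time_s())
t=ch(-.05,0); ctrl.move_pose([*t,.33],down(np.pi/2))
cv2.imwrite("pics/a3.png",grab_frame("wrist")["img"])
```

```text
seen [ 0.425 -0.078] 0.305 [ 43. 123.]
gap 0.043304650296779
gap lifted 0.042982868393955216
gap over 0.042890306120286166
hit True [0.4457148  0.12284957 0.01849487] gap 0.04305950812389066
38.5
```

View pics/a3.png

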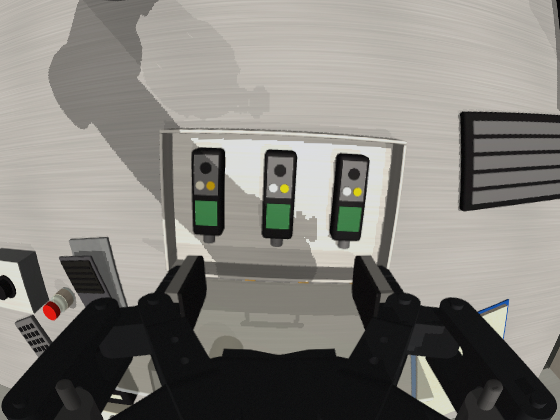

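All three analysers lie in the chamber, evenly spaced and parallel, with screens and nozzles towards the hinge (noses at about row 240, far wall at row 278). Next I'll push the lid shut from behind with closed fingers, to one side of the handle.

Run:
```python
from h import *
grip(0,20); q=down(CY+np.pi/2)
def tip(th,r=.185,back=0):
    x=-r*np.cos(th)+.006*np.sin(th); z=r*np.sin(th)+.006*np.cos(th)
    return [*ch(.105+x+.011+back,-.09),.0505+z+.008]
p=tip(1.6,back=.025)
ctrl.move_pose([p[0],p[1],.36],q); ctrl.servo_line(p,rate=.15,threshold=8)
print(telemetry.get_ee_pos(),p); f0=telemetry.get_force()
for th in np.arange(1.6,.2,-.1):
    ctrl.servo_line(tip(th),rate=.08); 
    f=telemetry.get_force()-f0
    if np.linalg.norm(f)>15: print("force",th,f); break
print(telemetry.get_time_s(),th,telemetry.get_force()-f0,telemetry.get_ee_pos())
cv2.imwrite("pics/l1.png",grab_frame("side")["img"])
```

```text
[0.6139641  0.12482267 0.24426514] [np.float64(0.6137107685020959), np.float64(0.1244956834919299), np.float64(0.24324591942887075)]
47.325 0.29999999999999893 [ 1.59656047 -0.50504111 -0.23495962] [0.40238848 0.13513227 0.11875885]
```

View pics/l1.png

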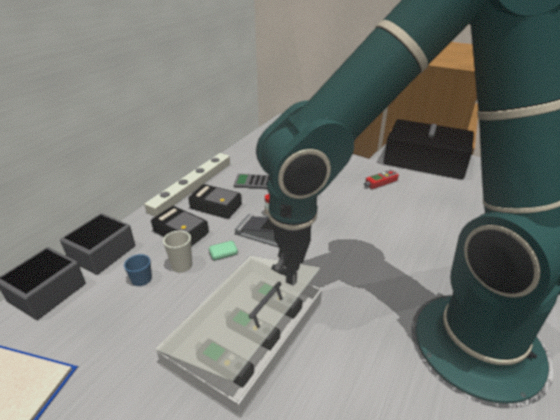

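The lid is following down, with the handle at about (265,300). Now I'll finish closing it.

Run:
```python
from h import *
f0=telemetry.get_force()
def tip(th,r=.185):
    x=-r*np.cos(th)+.006*np.sin(th); z=r*np.sin(th)+.006*np.cos(th)
    return np.array([*ch(.105+x+.011,-.09),.0505+z+.008])
for th in (.22,.14): ctrl.servo_line(tip(th),rate=.08)
hit=ctrl.servo_line(tip(0)-[0,0,.012],rate=.03,threshold=15)
p=telemetry.get_ee_pos();print(hit,p,tip(0),telemetry.get_force()-f0)
ctrl.servo_line([p[0],p[1],.2],rate=.2); 
t=ch(0,0); ctrl.move_pose([t[0]-.05,t[1]-.1,.36],down(np.pi/2)); cv2.imwrite("pics/l2.png",grab_frame("side")["img"])
print(telemetry.get_time_s())
```

```text
True [0.3935009  0.13557836 0.064273  ] [0.39258811 0.13556104 0.0645    ] [-6.35235101 -5.89943328 28.42075384]
50.475
```

Tool z 0.0643 matches the shut lid (0.0645 predicted) with a firm rise in force. Now the pedal.

Run:
```python
from h import *
q=down(np.pi/2)
ctrl.move_pose([.575,-.107,.2],q); ctrl.servo_line([.575,-.107,.08]); ctrl.wait(.2); f0=telemetry.get_force()
h1=ctrl.servo_line([.575,-.107,.05],rate=.02,threshold=2.5); print("contact",h1,telemetry.get_ee_pos())
h2=ctrl.servo_line([.575,-.107,.022],rate=.025,threshold=18); print("stop",h2,telemetry.get_ee_pos(),telemetry.get_force()-f0)
ctrl.wait(1.3); print(telemetry.get_ee_pos(),telemetry.get_force()-f0)
cv2.imwrite("pics/p1.png",grab_frame("side")["img"])
ctrl.servo_line([.575,-.107,.1],rate=.06); ctrl.servo_line([.575,-.107,.2])
ctrl.move_pose([.5,-.2,.36],q); cv2.imwrite("pics/p2.png",grab_frame("wrist")["img"]); cv2.imwrite("pics/p3.png",cv2.hconcat([cv2.imread("pics/p1.png")[100:420,100:400],cv2.imread("pics/l2.png")[100:420,100:400]]))
print(telemetry.get_time_s())
```

```text
contact True [ 0.5746504  -0.10696529  0.06257677]
stop True [ 0.57425582 -0.10709007  0.03336484] [-5.65632935 -1.34347303 14.53788548]
[ 0.57427583 -0.10708193  0.03336012] [-5.27387568  0.06763726 16.93431762]
59.1583
```

View pics/p3.png

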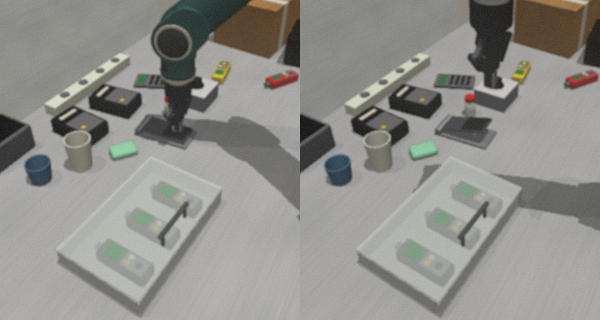

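View pics/p2.png

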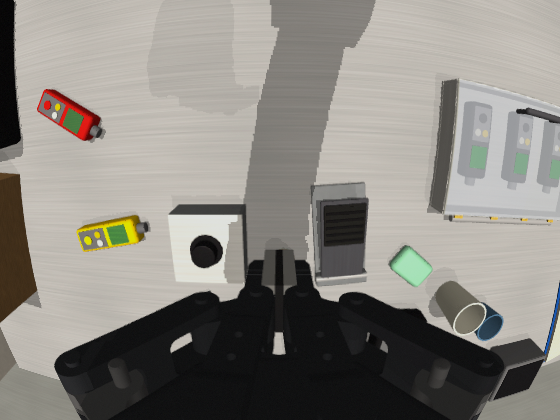

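The lid is shut. The pedal reached its stop (tool z 0.0334, tread at 25 mm), was held for 1.3 s and is up again. Now I'll press the button and feel it to check.

Run:
```python
from h import *
q=down(np.pi/2); x,y=.616,-.304
ctrl.move_pose([x,y,.2],q); ctrl.servo_line([x,y,.105]); ctrl.wait(.3)
h=ctrl.servo_line([x,y,.072],rate=.02,threshold=12); print(h,telemetry.get_ee_pos(),telemetry.get_force()); ctrl.wait(.2)
ctrl.servo_line([x,y,.105],rate=.04); ctrl.wait(.4)
h=ctrl.servo_line([x,y,.08],rate=.012,threshold=1.8); print("feel",h,telemetry.get_ee_pos())
ctrl.servo_line([x,y,.2]); ctrl.move_pose([.45,-.35,.36],q)
cv2.imwrite("pics/e.png",cv2.hconcat([grab_frame("side")["img"][100:420,100:400],grab_frame("scene")["img"][100:420,170:530]]))
print(telemetry.get_time_s())
```

```text
True [ 0.61607637 -0.30403166  0.0787095 ] [-1.47628117  0.10262733  9.91866514]
feel True [ 0.61593061 -0.30400105  0.08436067]
67.225
```

View pics/e.png

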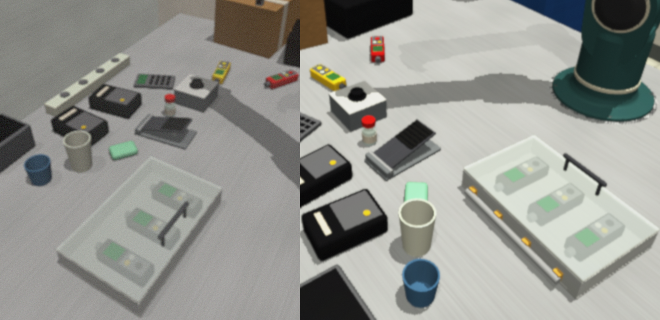

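The button now makes contact at 0.084, against 0.091 before, so it is latched about 7 mm in. The pictures show the lid shut, three analysers flat inside, the pedal up and the bystanders where they were. Handing in.

```bash
python3 -c "
from h import *
workorder.hand_in(); print(telemetry.get_time_s())"
```

```text
the job is handed in; nothing more can be done
the job is handed in; nothing more can be done
```

I handed the job in at about 67 s of the 210 s allowed. My last checks found nothing wrong, but the hand-in gives no verdict.

- **Supply before loading:** I felt the button standing out (top at about 83–84 mm), so it needed no click.
- **Analysers:** Three were present. One was knocked about 25 mm aside before I reached it, so I found it again before picking it up. All three lie flat in the chamber about 100 mm apart, screens up and nozzles towards the hinge. No grip slip showed in the finger readings.
- **Lid:** I pushed it shut from behind with the closed fingers. The final tool height was 64.3 mm against 64.5 mm predicted for shut, with about 28 N of force at contact.
- **Pedal:** It went down to its stop (tread at about 25 mm), I held it there 1.3 s, and the pictures show it back up.
- **Supply after purging:** I clicked the button once. Feeling it again gave a top height of about 76–77 mm, so it is latched about 7 mm in.
- **Bystanders:** In the last pictures the jar, eraser, pen pot and both look-alikes appear where they started.

No check failed. The only disagreement was 1–2 cm between cameras in the early position estimates, which the close-up wrist views settled.

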